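Fetch the fixture insert from behind the screw canisters

ROBOT

A 6-joint arm with a two-finger parallel gripper is mounted at the origin on the work surface. World frame = base frame: x ahead of the robot, y to its left, z up, the work surface at z = 0. Lengths are in m, angles in rad, forces in N, time in s.
With the tool pointing down it reaches from about 0.4 to 0.825 m from the base axis. Payload 7 kg.
Tool frame: the origin (TCP) lies at the very end of the fingers, on their centre line; the grasp point (between the pads) lies 19 mm behind it; z points along the fingers, y is the line along which they close (so a half turn about z gives the same grasp; the last joint's range is limited). The gripper opens to 88 mm and grips with 3 to 60 N. Pads are 19 mm wide; open, the fingers measure 130 mm over their backs; the gripper's body (78 mm by 193 mm) begins 47 mm behind the grasp point.
Start: joints at [-0.97, 0.359, 0.012, 0, -1.224, -0.288], TCP at [0.208, -0.642, 0.227] pointing down, gripper open.
Joint ranges: [-3.07, 3.07], [-1.43, 2.12], [-1.02, 1.25], [-3.03, 1.67], [-3.05, -0], [-3.03, 3.03]. Speed limits (rad/s): [2.39, 2.39, 3.01, 3.14, 3.14, 3.14].

INTERFACE

Orientations are given as [roll, pitch, yaw] about the fixed x, y, z axes, in that order (R = Rz(yaw) Ry(pitch) Rx(roll)).
In Python, from station import arm, grab_frame gives the robot as it stands.
- The arm moves only by the tool jog_arm, never from a script. Its argument "deltas" is a list that holds one entry, the list of rows, each a list of 4 numbers: the shift along the tool's x, y, z in units of 60 mm (1.0 is 60 mm), then the turn about the tool's z in units of 5 degrees (1.0 is 5 degrees). A call has 1 to 8 rows; each row is the pose to reach, as a shift and turn from the pose commanded when the call began, along the tool's axes at that moment; what a row does not reach only later rows make up. A row lasts 1/8 s, in which the tool goes at most 62.5 mm and 10.7 degrees, less where a joint would pass 70% of its speed; a pose out of reach is approached as far as the arm can. A call with a gripper value outside its range is refused whole. "grip" is the finger opening in mm, from 0 to 87.6, set as the call begins (left out, the last holds). The fingers move at their own pace and stop on an object; "squeeze" is the grip in N (left out, the last holds). Time passes only in rows, so rows that repeat a pose let the fingers close. It gives the time, the measured TCP pose, the force, the opening and the grip force at its end, in the units of the state.
- arm.get_state(): the state, without advancing time (a new reading comes with each control period).
- grab_frame(name): name is "scene" or "top"; returns a dict with "img" (480x640x3 uint8, red, green, blue), "vfov" (degrees; the focal length in pixels is half the picture's height over the tangent of half this angle, whatever the lens; pixels are square), "cx", "cy" (the principal point, pixels), "xyz" and "rotation" of the camera in the world. Camera axes: x right, y down, z forward; pixel columns grow to the right and rows downward; lengths in m; the calibration is good to about 2 mm. A picture is of the moment at which its call begins. There is no depth.
- arm.job_done(): hands the job in; it is judged then, once.
The state is a dict: "t": time; "q": joint angles; "qd": joint speeds; "joint_efforts": joint torques, N m; "eef_pos": TCP position; "ee_rot": TCP orientation; "force": force on the tool from outside, world axes, zero at the start; "moment": the same for the moment, N m; "width": finger opening in m; "gripper_force": force on a finger pad.
Only numpy, scipy, OpenCV 4.12 (cv2) and the standard library are available. Lean on these libraries where they do the work, as an engineer would, in place of code of your own. Each camera call takes 0.05 s, during which the arm holds its last target. There are 200 camera calls.

TASK

First move the three screw canisters that stand in front of the orange insert over into the blue parking tray, all standing in it upright together; then fetch the insert from behind them and seat it flat in the pocket of the clamping fixture while all three wait in the tray. Only then stand each canister back upright on the round pad of its own colour, near its middle. Do not tip any canister over, and leave the dial gauge where it is.

Things in the scene. Friction and masses are not known exactly. Their poses are not given: they have to be found in the camera images.
- canister_red: loose screw canister, an upright white cylinder of 52 mm diameter, 130 mm tall, about 0.3 kg, with a red lid (the same 52 mm diameter; the top 41 mm) and a red band. Origin at the centre of its underside, z up its axis. At the start it stands on the red pad, within a few mm of its centre.
- canister_blue: loose screw canister, an upright white cylinder of 52 mm diameter, 130 mm tall, about 0.3 kg, with a blue lid (the same 52 mm diameter; the top 41 mm) and a blue band. Origin at the centre of its underside, z up its axis. At the start it stands on the blue pad, within a few mm of its centre.
- canister_yellow: loose screw canister, an upright white cylinder of 52 mm diameter, 130 mm tall, about 0.3 kg, with a yellow lid (the same 52 mm diameter; the top 41 mm) and a yellow band. Origin at the centre of its underside, z up its axis. At the start it stands on the yellow pad, within a few mm of its centre.
- insert: loose insert, 0.35 kg: orange slotted plate 90 (x) by 50 (y) by 14 mm thick with an upright steel gripping rib on its middle, 45 mm along x, 18 mm thick along y, top 54 mm above the underside. Origin: centre of the underside, z up. It starts on the rack board, 12 mm above the table, behind the canisters, long axis about along their row; a strip 22 mm above the table edges the board behind it.
- pad_red: red round pad, 76 mm diameter, 3 mm thick, fixed on the low rack board; the three pads lie in a straight row at 80 mm centres, in any colour order. Origin: centre of its underside, 12 mm above the table (pad top at 15 mm); x points square across the row, away from the robot, to the insert's side; y along the row.
- pad_blue: blue round pad, 76 mm diameter, 3 mm thick, fixed on the low rack board; the three pads lie in a straight row at 80 mm centres, in any colour order. Origin: centre of its underside, 12 mm above the table (pad top at 15 mm); x points square across the row, away from the robot, to the insert's side; y along the row.
- pad_yellow: yellow round pad, 76 mm diameter, 3 mm thick, fixed on the low rack board; the three pads lie in a straight row at 80 mm centres, in any colour order. Origin: centre of its underside, 12 mm above the table (pad top at 15 mm); x points square across the row, away from the robot, to the insert's side; y along the row.
- tray: fixed blue parking tray, empty, black lining, left or right of the rack; outside 260 (x) by 120 mm (y), rim 18 mm high, walls 5 mm, inner floor 5 mm above the table; it takes the three canisters in a line along x at 80 mm. Origin: centre of its underside on the table, z up.
- fixture: fixed fixture on the other side of the rack: black-floored pocket 106 (x) by 66 mm (y) in an orange frame 12 mm wide, tops 24 mm and floor 12 mm above the table. The insert drops in with 8 mm to spare all round, long axis along x, either way round. Origin: on the table under the pocket's centre. An orange post with red handle, 60 mm wide, 167 mm high, stands 115 to 156 mm from it in +x.
- dial_gauge: loose bystander, to be left alone: a dark steel dial gauge, 56 mm diameter, 36 mm tall, with a white face and a red needle, standing on the table between the robot and the rack. Origin at the centre of its underside.
There are look-alikes about, which are no part of the job. What is shaped like the canister_yellow but black or pink is not meant.

How it is judged:
On the way, in this order (a step that is already met when the one before it is completed fails the run):
1. all three canisters stand upright in the tray, let go of, and the insert still lies where it was (within 50 mm) (x of canister_red in the frame of tray between -0.115 and 0.115 m and y of canister_red in the frame of tray between -0.045 and 0.045 m and z of each of canister_red, canister_blue, canister_yellow in the frame of tray below 0.012 m and angle between each of canister_red, canister_blue, canister_yellow's own z axis and vertical below 0.1 rad and x of canister_blue in the frame of tray between -0.115 and 0.115 m and y of canister_blue in the frame of tray between -0.045 and 0.045 m and x of canister_yellow in the frame of tray between -0.115 and 0.115 m and y of canister_yellow in the frame of tray between -0.045 and 0.045 m and contact force between the fingers and canister_red below 0.3 N and linear speed of each of canister_red, canister_blue, canister_yellow below 0.03 m/s and angular speed of each of canister_red, canister_blue, canister_yellow below 0.3 rad/s and contact force between the fingers and canister_blue below 0.3 N and contact force between the fingers and canister_yellow below 0.3 N and distance of insert from where it was at the start of the episode below 0.05 m), for 0.2 s.
2. the insert lies flat in the fixture's pocket, let go of, while all three canisters still stand in the tray (horizontal distance between insert and fixture below 0.014 m and angle between the x axis of insert and the x axis of fixture, either way round below 0.22 rad and z of insert in the frame of fixture below 0.016 m and angle between insert's own z axis and vertical below 0.06 rad and contact force between the fingers and insert below 0.3 N and linear speed of insert below 0.03 m/s and angular speed of insert below 0.3 rad/s and x of canister_red in the frame of tray between -0.115 and 0.115 m and y of canister_red in the frame of tray between -0.045 and 0.045 m and z of each of canister_red, canister_blue, canister_yellow in the frame of tray below 0.012 m and angle between each of canister_red, canister_blue, canister_yellow's own z axis and vertical below 0.1 rad and x of canister_blue in the frame of tray between -0.115 and 0.115 m and y of canister_blue in the frame of tray between -0.045 and 0.045 m and x of canister_yellow in the frame of tray between -0.115 and 0.115 m and y of canister_yellow in the frame of tray between -0.045 and 0.045 m), for 0.2 s.
At the end, for the whole second after the job is handed in: Insert flat in the pocket (centre within 14 mm, yaw 0.22 rad, either way round, tilt 0.06 rad, underside at most 4 mm above the floor); each canister on its own colour pad (centre within 14 mm, at most 5 mm above the pad, tilt under 0.06 rad); all released and at rest (horizontal distance between insert and fixture below 0.014 m and angle between the x axis of insert and the x axis of fixture, either way round below 0.22 rad and z of insert in the frame of fixture below 0.016 m and angle between each of insert, canister_red, canister_blue, canister_yellow's own z axis and vertical below 0.06 rad and contact force between the fingers and insert below 0.3 N and linear speed of each of insert, canister_red, canister_blue, canister_yellow below 0.03 m/s and angular speed of each of insert, canister_red, canister_blue, canister_yellow below 0.3 rad/s and horizontal distance between canister_red and pad_red below 0.014 m and z of canister_red in the frame of pad_red below 0.008 m and contact force between the fingers and canister_red below 0.3 N and horizontal distance between canister_blue and pad_blue below 0.014 m and z of canister_blue in the frame of pad_blue below 0.008 m and contact force between the fingers and canister_blue below 0.3 N and horizontal distance between canister_yellow and pad_yellow below 0.014 m and z of canister_yellow in the frame of pad_yellow below 0.008 m and contact force between the fingers and canister_yellow below 0.3 N); the robot touches nothing.
It fails at once if a canister is tipped over (more than 0.9 rad) (angle between any of canister_red, canister_blue, canister_yellow's own z axis and vertical above 0.9 rad).
It fails at once if the dial gauge is moved more than 20 mm (distance of dial_gauge from where it was at the start of the episode above 0.02 m).
It also fails if it takes over 141 s, if anything falls off the work surface, if the arm or the gripper's body presses on something with over 40 N, if the wrist force passes 120 N, or if a joint passes its speed limit or range.

## Working session

There is one attempt and no reset: what is moved stays moved. The work goes in short steps, Python scripts to look and compute and a tool call to move; the robot and the scene stay as the last step left them, time stands still between calls to the robot, and variables do not carry over. Pictures are saved under pics/ and viewed, at most 14 in all, crops included, and the job is handed in when it is done.

Besides the shell and the picture viewer there is one more tool, called after "Emit:" in YAML: its name, and indented under it one key for each argument. jog_arm: Moves the arm, as the interface text tells. Its arguments: {"type":"object","properties":{"deltas":{"type":"array"},"grip":{"type":"number"},"squeeze":{"type":"number"}},"required":["deltas"]}

```bash
mkdir -p pics; ls
python3 - <<'E'
from station import arm, grab_frame
import cv2
for n in ("top","scene"):
    f=grab_frame(n); cv2.imwrite(f"pics/{n}0.png",f["img"][:,:,::-1]); print(n,f["vfov"],f["cx"],f["cy"],f["xyz"],f["rotation"],[k for k in f])
s=arm.get_state(); print(s)
E
```

```text
pics
top 48.96392723795859 307.40360516853923 239.3689546425167 [ 0.4275713 -0.0138451  1.040813 ] [-3.05387668 -0.01013832 -1.57491837] ['img', 'vfov', 'cx', 'cy', 'xyz', 'rotation']
scene 51.79040161774974 319.5108006615401 237.969864449486 [1.00817884 0.10310601 0.80513304] [-2.55793173 -0.0064613   1.82987811] ['img', 'vfov', 'cx', 'cy', 'xyz', 'rotation']
{'t': 0.1, 'q': array([-9.69901568e-01,  3.59289396e-01,  1.11314192e-02, -3.02738786e-04,
       -1.22413055e+00, -2.88070833e-01]), 'qd': array([ 1.01147471e-05, -3.00676067e-03,  1.86748612e-03,  1.32829678e-03,
       -3.26870821e-04, -9.50385597e-04]), 'joint_efforts': array([-1.26694780e-03, -5.84163272e+01,  2.93748844e+01,  7.01543167e+00,
        1.02060908e-02, -8.78662672e-05]), 'eef_pos': array([ 0.20753471, -0.641821  ,  0.22572587]), 'ee_rot': array([ 3.14008108e+00, -1.51093961e-04, -2.82887169e+00]), 'force': array([-0.5215595 , -0.05408977, -0.15593523]), 'moment': array([ 0.08078087, -0.09291277,  0.03534505]), 'gripper_force': 0.0, 'width': 0.08763648224844355}
```

View pics/top0.png

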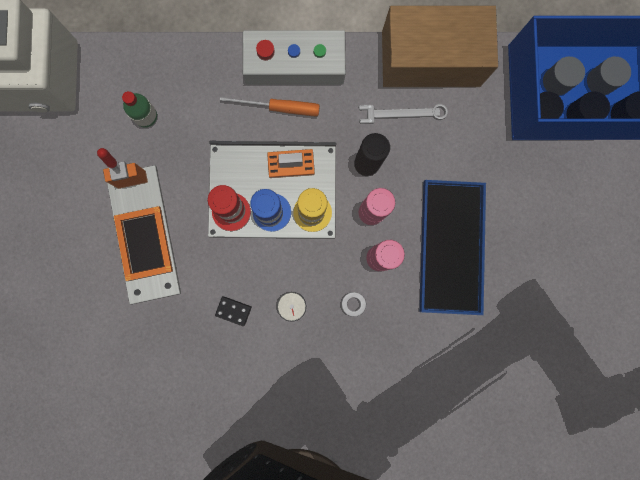

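View pics/scene0.png

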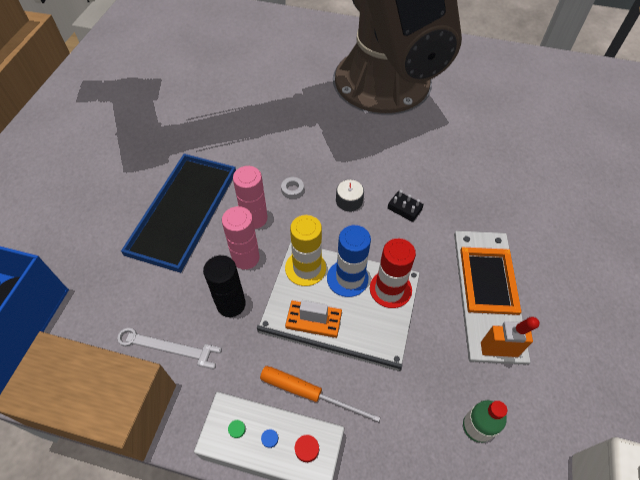

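The top view shows red (225,205), blue (268,208) and yellow (313,208) canisters on the rack. The insert is behind them at (291,162), the tray at (453,247) and the fixture pocket at (143,243). The gauge is at (291,306). Look-alikes: black (372,153) and pink (379,205) and (388,254). They are the wrong colour and stand off the pads, so they are only obstacles.

```bash
cat > h.py <<'E'
import numpy as np, cv2
from scipy.spatial.transform import Rotation as R
from station import arm, grab_frame
def ray(f,u,v,z):
    F=240/np.tan(np.radians(f["vfov"]/2)); d=R.from_euler("xyz",f["rotation"]).apply([(u-f["cx"])/F,(v-f["cy"])/F,1])
    p=np.array(f["xyz"]); return p+d*(z-p[2])/d[2]
def mask(f,lo,hi,roi=None):
    m=cv2.inRange(cv2.cvtColor(f["img"],cv2.COLOR_RGB2HSV),lo,hi)
    if roi:
        k=np.zeros_like(m); a,b,c,d=roi; k[b:d,a:c]=255; m&=k
    return m
def big(m): return max(cv2.findContours(m,cv2.RETR_EXTERNAL,cv2.CHAIN_APPROX_NONE)[0],key=cv2.contourArea)
def rect(f,c,z):   # contour -> world min-area rectangle at height z
    p=np.array([ray(f,u,v,z)[:2] for u,v in c[:,0]],np.float32)
    r=cv2.minAreaRect(p*1000); return r,cv2.boxPoints(r)/1000
def plan(x,y,z,yaw=None):
    s=arm.get_state(); e=R.from_euler("xyz",s["ee_rot"]); d=e.inv().apply(np.array([x,y,z])-s["eef_pos"])/0.06
    a=0
    if yaw is not None:
        a=-(yaw-s["ee_rot"][2]); a=(a+np.pi/2)%np.pi-np.pi/2; a=np.degrees(a)/5
    return np.round([*d,a],3)
E
python3 - <<'E'
from h import *
f=grab_frame("top"); g=grab_frame("scene")
hsv=cv2.cvtColor(f["img"],cv2.COLOR_RGB2HSV)
for n,(u,v) in dict(red=(225,197),blue=(265,202),yel=(313,202),tray=(423,247),fx=(125,245),ins=(272,168),pink=(379,200),blk=(375,145),strip=(300,143)).items(): print(n,hsv[v,u])
m=mask(f,(3,150,120),(20,255,255),(100,190,185,300)); c=big(m); r,b=rect(f,c,.024); print("fixture",r,b.round(3).tolist())
m=mask(f,(3,150,120),(20,255,255),(260,140,325,185)); r,b=rect(f,big(m),.026); print("insert",r)
m=mask(f,(105,120,60),(125,255,255),(410,170,500,325)); r,b=rect(f,big(m),.018); print("tray",r,b.round(3).tolist())
gr=cv2.cvtColor(f["img"],cv2.COLOR_RGB2GRAY)
big3=cv2.resize(f["img"][130:290,90:420],None,fx=2.4,fy=2.4,interpolation=cv2.INTER_CUBIC); cv2.imwrite("pics/crop1.png",big3[:,:,::-1])
for nm,lo,hi,roi in [("blue",(105,120,40),(125,255,255),(245,180,300,240)),("yel",(20,120,60),(32,255,255),(285,180,340,240)),("red",(0,150,40),(3,255,255),(200,180,252,240))]:
    hc=cv2.HoughCircles(cv2.GaussianBlur(gr[roi[1]:roi[3],roi[0]:roi[2]],(0,0),1),cv2.HOUGH_GRADIENT,1.0,10,param1=80,param2=9,minRadius=13,maxRadius=20)
    for q in (hc[0][:4] if hc is not None else []):
        print(nm,(q[:2]+roi[:2]).round(1),q[2],ray(f,q[0]+roi[0],q[1]+roi[1],.145).round(4), "pad",ray(f,q[0]+roi[0],q[1]+roi[1],.015).round(4))
E
```

```text
red [  1 172 166]
blue [110 151 172]
yel [ 23 159 207]
tray [111 140  93]
fx [ 10 167 101]
ins [ 12 172 200]
pink [172  95 204]
blk [90  6 42]
strip [ 0  0 74]
fixture ((511.0430603027344, 294.2366027832031), (128.57208251953125, 88.9146728515625), 11.857498168945312) [[0.4390000104904175, 0.32499998807907104], [0.4569999873638153, 0.23800000548362732], [0.5830000042915344, 0.2639999985694885], [0.5649999976158142, 0.35100001096725464]]
insert ((667.6675415039062, 8.3514404296875), (48.92914962768555, 87.9262466430664), 4.034283638000488)
tray ((503.1552734375, -308.87396240234375), (120.81546020507812, 258.76416015625), 86.95437622070312) [[0.3709999918937683, -0.3619999885559082], [0.6290000081062317, -0.37599998712539673], [0.6359999775886536, -0.2549999952316284], [0.37700000405311584, -0.24199999868869781]]
blue [271.5 211.5] 19.4 [0.5544 0.0381 0.145 ] pad [0.5729 0.0456 0.015 ]
blue [264.5 201.5] 13.8 [0.5718 0.0501 0.145 ] pad [0.5927 0.0594 0.015 ]
yel [311.5 201.5] 14.5 [ 0.5716 -0.0306  0.145 ] pad [ 0.5925 -0.033   0.015 ]
yel [308.5 212.5] 16.0 [ 0.5525 -0.0253  0.145 ] pad [ 0.5707 -0.027   0.015 ]
red [230.5 211.5] 19.4 [0.5546 0.1082 0.145 ] pad [0.5731 0.1259 0.015 ]
red [222.5 204.5] 19.4 [0.5668 0.122  0.145 ] pad [0.587  0.1417 0.015 ]
```

View pics/crop1.png

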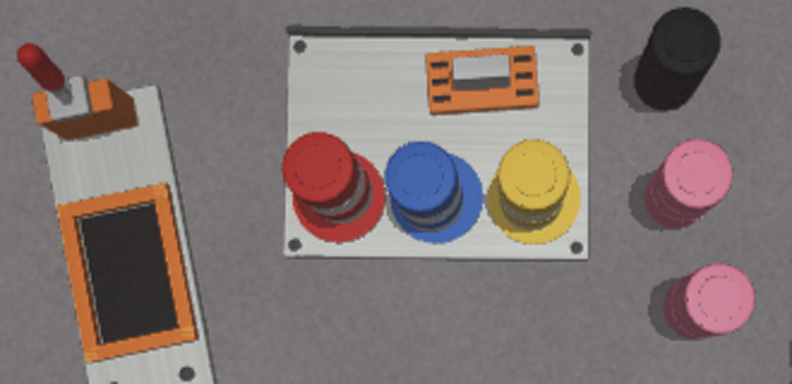

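The crop confirms the layout: red lid at (223,200), blue (266,204) and yellow (312.5,203) in full-image pixels. Each stands on the pad of its own colour. The black and pink cylinders stand apart on the table.

Run:
```python
from h import *
f=grab_frame("top")
for n,u,v in [("red",222.9,200),("blue",265.8,203.8),("yel",312.5,202.9),("gauge",291,306)]: print(n,ray(f,u,v,.145 if n!="gauge" else .036).round(4))
# pad silhouettes: lowest (near) edge, plus side edges
for n,u,v in [("red near",90+341/2.4,130+242/2.4),("red right",90+385/2.4,130+197/2.4),("blue near",90+438/2.4,130+242/2.4),("blue right",90+482/2.4,130+198/2.4),("yel near",90+533/2.4,130+243/2.4),("yel right",90+580/2.4,130+200/2.4)]: print(n,ray(f,u,v,.015).round(4))
t=np.radians(-3.05); 
for k in(1,0,-1): print("slot",k,.5032+k*.08*np.cos(t),-.3089+k*.08*np.sin(t))
print(plan(.571,-.031,.226,-np.pi/2))
```

```text
red [0.5746 0.1214 0.145 ]
blue [0.5678 0.0479 0.145 ]
yel [ 0.5691 -0.0323  0.145 ]
gauge [0.3894 0.0072 0.036 ]
red near [0.535  0.1225 0.015 ]
red right [0.5718 0.0869 0.015 ]
blue near [0.5347 0.0436 0.015 ]
blue right [0.5708 0.0077 0.015 ]
yel near [ 0.5337 -0.0338  0.015 ]
yel right [ 0.5689 -0.0725  0.015 ]
slot 1 0.5830866786218218 -0.3131565923898989
slot 0 0.5032 -0.3089
slot -1 0.4233133213781781 -0.3046434076101011
[-8.8960e+00  7.8270e+00  7.0000e-03 -1.4416e+01]
```

Emit:
jog_arm:
  deltas:
    - [[-1, 0.9, 0, -2], [-2, 1.8, 0, -4], [-3, 2.7, 0, -6], [-4, 3.5, 0, -8], [-5, 4.4, 0, -10], [-6, 5.3, 0, -12], [-7, 6.2, 0, -14.4], [-7.6, 6.7, 0, -14.4]]
  grip: 87
  squeeze: 25

```text
t: 1.25
eef_pos: [0.4632, -0.2101, 0.2269]
ee_rot: [-3.141, -0.0, -1.569]
force: [1.9, -0.6, 0.3]
width: 0.0872
gripper_force: 0.0
```

```bash
python3 -c "
from h import *
print(arm.get_state()['ee_rot'],plan(.569,-.032,.2),plan(.569,-.032,.09,-np.pi/2))"
```

```text
[-3.14073050e+00 -9.88379082e-05 -1.56889281e+00] [-2.965 -1.769  0.45   0.   ] [-2.965 -1.767  2.283  0.022]
```

Emit:
jog_arm:
  deltas:
    - [[-0.9, -0.5, 0, 0], [-1.8, -1.1, 0, 0], [-2.97, -1.77, 0, 0], [-2.97, -1.77, 0, 0], [-2.97, -1.77, 0, 0], [-2.97, -1.77, 0.8, 0], [-2.97, -1.77, 1.6, 0], [-2.97, -1.77, 2.28, 0]]

```text
t: 2.25
eef_pos: [0.5677, -0.0355, 0.0885]
ee_rot: [3.141, 0.0, -1.574]
force: [1.3, 0.6, 0.0]
width: 0.087
gripper_force: 0.0
```

Emit:
jog_arm:
  deltas:
    - [[0, 0, 0, 0], [0, 0, 0, 0], [0, 0, 0, 0], [0, 0, 0, 0]]
  grip: 30
  squeeze: 25

```text
t: 2.75
eef_pos: [0.5697, -0.0339, 0.0913]
ee_rot: [-3.139, 0.001, -1.572]
force: [1.7, -0.2, 0.1]
width: 0.0525
gripper_force: 0.3
```

Emit:
jog_arm:
  deltas:
    - [[0, 0, 0, 0], [0, 0, 0, 0], [0, 0, -0.4, 0], [0, 0, -1.2, 0], [0, 0, -2.0, 0], [0, 0, -2.6, 0], [0, 0, -2.6, 0], [0, 0, -2.6, 0]]

```text
t: 3.75
eef_pos: [0.568, -0.0338, 0.2446]
ee_rot: [3.14, 0.0, -1.572]
force: [-0.4, 0.5, -3.4]
width: 0.0516
gripper_force: 25.0
```

```bash
python3 -c "
from h import *
s=arm.get_state();print(s['gripper_force'],s['width'],plan(.583,-.313,.245,np.radians(-3.05)))"
```

```text
24.986718893051147 0.05162427330596313 [ 4.6520e+00 -2.5800e-01 -9.0000e-03 -1.7408e+01]
```

Emit:
jog_arm:
  deltas:
    - [[0.3, 0, 0, -1.5], [0.9, -0.05, 0, -3.5], [1.6, -0.1, 0, -5.6], [2.3, -0.15, 0, -7.7], [3.0, -0.2, 0, -9.8], [3.7, -0.25, 0, -11.9], [4.3, -0.26, 0, -14], [4.65, -0.26, 0, -15.8]]

```text
t: 4.75
eef_pos: [0.583, -0.3144, 0.2429]
ee_rot: [-3.141, 0.004, -0.189]
force: [-1.1, 0.4, -3.2]
width: 0.0515
gripper_force: 25.0
```

Emit:
jog_arm:
  deltas:
    - [[0, 0, 0, -1.4], [0, 0, 0, -1.6], [0, 0, 0, -1.6]]

```text
t: 5.12
eef_pos: [0.5838, -0.3126, 0.2446]
ee_rot: [-3.141, 0.002, -0.056]
force: [-0.7, 0.8, -1.5]
width: 0.0517
gripper_force: 25.0
```

```bash
python3 -c "
from h import *
print(plan(.583,-.313,.081,np.radians(-3.05)))"
```

```text
[-0.008  0.009  2.726 -0.028]
```

Emit:
jog_arm:
  deltas:
    - [[0, 0, 0.6, 0], [0, 0, 1.3, 0], [0, 0, 1.9, 0], [0, 0, 2.3, 0], [0, 0, 2.55, 0], [0, 0, 2.68, 0], [0, 0, 2.73, 0], [0, 0, 2.73, 0]]

```text
t: 6.12
eef_pos: [0.5846, -0.3131, 0.0827]
ee_rot: [3.141, -0.001, -0.054]
force: [0.9, -0.7, -3.4]
width: 0.0517
gripper_force: 25.0
```

Emit:
jog_arm:
  deltas:
    - [[0, 0, 0, 0], [0, 0, 0, 0], [0, 0, 0, 0], [0, 0, 0, 0], [0, 0, -0.8, 0], [0, 0, -1.6, 0], [0, 0, -2.4, 0], [0, 0, -2.4, 0]]
  grip: 87

```text
t: 7.12
eef_pos: [0.5863, -0.3139, 0.2312]
ee_rot: [3.139, -0.008, -0.053]
force: [0.3, -0.6, -1.2]
width: 0.087
gripper_force: 0.0
```

```bash
python3 -c "
from h import *
print(plan(.568,.048,.225,-np.pi/2))"
```

```text
[-0.626 -6.008  0.084 17.39 ]
```

Emit:
jog_arm:
  deltas:
    - [[-0.05, -0.7, 0, 2.1], [-0.1, -1.5, 0, 4.2], [-0.2, -2.3, 0, 6.3], [-0.3, -3.1, 0, 8.4], [-0.4, -3.9, 0, 10.5], [-0.5, -4.7, 0, 12.6], [-0.6, -5.5, 0, 14.7], [-0.63, -6.0, 0.1, 16.8]]

```text
t: 8.12
eef_pos: [0.5654, 0.0506, 0.2199]
ee_rot: [-3.141, 0.0, -1.524]
force: [0.2, -0.7, -1.3]
width: 0.0871
gripper_force: 0.0
```

```bash
python3 -c "
from h import *
print(plan(.568,.048,.09,-np.pi/2))"
```

```text
[ 0.045 -0.04   2.165  0.531]
```

Emit:
jog_arm:
  deltas:
    - [[0, 0, 0, 0.55], [0, 0, 0.4, 0.55], [0, 0, 1.1, 0.55], [0, 0, 1.8, 0.55], [0, 0, 2.22, 0.55], [0, 0, 2.22, 0.55]]

```text
t: 8.88
eef_pos: [0.564, 0.0478, 0.0845]
ee_rot: [3.137, -0.002, -1.568]
force: [-0.7, 0.5, 0.1]
width: 0.0871
gripper_force: 0.0
```

Emit:
jog_arm:
  deltas:
    - [[0, 0, 0, 0], [0, 0, 0, 0], [0, 0, 0, 0], [0, 0, 0, 0], [0, 0, 0, 0], [0, 0, 0, 0], [0, 0, -0.4, 0], [0, 0, -1.0, 0]]
  grip: 30

```text
t: 9.88
eef_pos: [0.5632, 0.0479, 0.145]
ee_rot: [3.135, -0.001, -1.569]
force: [0.9, -0.2, -2.5]
width: 0.0519
gripper_force: 24.8
```

Emit:
jog_arm:
  deltas:
    - [[0, 0, -0.8, 0], [0, 0, -1.6, 0], [0, 0, -1.6, 0]]

```text
t: 10.25
eef_pos: [0.5667, 0.0489, 0.2459]
ee_rot: [-3.137, 0.002, -1.568]
force: [-0.1, -0.2, -4.1]
width: 0.0517
gripper_force: 24.9
```

```bash
python3 -c "
from h import *
s=arm.get_state();print(s['gripper_force'],s['width'],plan(.503,-.309,.245,np.radians(-3.05)))"
```

```text
24.861234426498413 0.05173266491531586 [ 5.9610e+00  1.0810e+00 -1.0000e-03 -1.7355e+01]
```

Emit:
jog_arm:
  deltas:
    - [[0.4, 0.1, 0, -1.5], [1.1, 0.2, 0, -3.5], [1.9, 0.35, 0, -5.6], [2.7, 0.5, 0, -7.7], [3.5, 0.65, 0, -9.8], [4.4, 0.8, 0, -11.9], [5.3, 0.95, 0, -14], [5.96, 1.08, 0, -15.8]]

```text
t: 11.25
eef_pos: [0.5, -0.3103, 0.2402]
ee_rot: [-3.14, 0.004, -0.184]
force: [0.4, -0.2, -3.6]
width: 0.0517
gripper_force: 24.9
```

Emit:
jog_arm:
  deltas:
    - [[0, 0, 0, -1.5], [0, 0, 0, -1.5], [0, 0, 0, -1.5]]

```text
t: 11.62
eef_pos: [0.5015, -0.3086, 0.2416]
ee_rot: [-3.141, 0.002, -0.061]
force: [-0.2, 0.5, -3.6]
width: 0.0518
gripper_force: 25.0
```

```bash
python3 -c "
from h import *
print(plan(.503,-.309,.077,np.radians(-3.05)))"
```

```text
[ 0.031  0.008  2.743 -0.084]
```

Emit:
jog_arm:
  deltas:
    - [[0, 0, 0.6, 0], [0, 0, 1.3, 0], [0, 0, 1.9, 0], [0, 0, 2.3, 0], [0, 0, 2.55, 0], [0, 0, 2.67, 0], [0, 0, 2.7, 0], [0, 0, 2.7, 0]]

```text
t: 12.62
eef_pos: [0.5025, -0.3094, 0.0815]
ee_rot: [3.141, -0.001, -0.058]
force: [-0.2, 0.6, -4.2]
width: 0.0515
gripper_force: 25.0
```

Emit:
jog_arm:
  deltas:
    - [[0, 0, 0.03, 0], [0, 0, 0.03, 0]]

```text
t: 12.88
eef_pos: [0.5021, -0.3093, 0.0792]
ee_rot: [3.142, -0.001, -0.058]
force: [-0.1, 0.1, -4.7]
width: 0.0516
gripper_force: 25.0
```

Not yet touching (the force still shows the full weight), so a little lower before opening.

Emit:
jog_arm:
  deltas:
    - [[0, 0, 0.03, 0], [0, 0, 0.05, 0], [0, 0, 0.05, 0]]

```text
t: 13.25
eef_pos: [0.5025, -0.3094, 0.0777]
ee_rot: [3.141, -0.001, -0.057]
force: [-2.4, 3.1, 10.0]
width: 0.0515
gripper_force: 25.0
```

Emit:
jog_arm:
  deltas:
    - [[0, 0, 0, 0], [0, 0, 0, 0], [0, 0, 0, 0], [0, 0, 0, 0], [0, 0, -0.8, 0], [0, 0, -1.6, 0], [0, 0, -2.4, 0], [0, 0, -2.4, 0]]
  grip: 87

```text
t: 14.25
eef_pos: [0.5041, -0.3102, 0.2245]
ee_rot: [3.139, -0.008, -0.058]
force: [-0.2, 0.1, -0.9]
width: 0.0872
gripper_force: 0.0
```

```bash
python3 -c "
from h import *
print(plan(.5746,.1214,.225,-np.pi/2))"
```

```text
[ 0.758 -7.25  -0.019 17.34 ]
```

Emit:
jog_arm:
  deltas:
    - [[0.05, -0.8, 0, 2.1], [0.1, -1.8, 0, 4.2], [0.2, -2.8, 0, 6.3], [0.3, -3.8, 0, 8.4], [0.4, -4.8, 0, 10.5], [0.5, -5.7, 0, 12.6], [0.65, -6.6, 0, 14.7], [0.76, -7.25, 0, 16.8]]

```text
t: 15.25
eef_pos: [0.5727, 0.1247, 0.2193]
ee_rot: [3.141, -0.0, -1.468]
force: [1.0, 0.2, -1.1]
width: 0.087
gripper_force: 0.0
```

Emit:
jog_arm:
  deltas:
    - [[0, 0, 0, 0.5], [0, 0, 0, 0.5]]

```text
t: 15.5
eef_pos: [0.5724, 0.1227, 0.219]
ee_rot: [3.14, -0.001, -1.505]
force: [-0.4, 0.7, -0.4]
width: 0.0868
gripper_force: 0.0
```

```bash
python3 -c "
from h import *
print(plan(.5746,.1214,.09,-np.pi/2))"
```

```text
[ 0.024 -0.038  2.149  0.75 ]
```

Emit:
jog_arm:
  deltas:
    - [[0, -0.02, 0.4, 0.7], [0, -0.02, 1.1, 0.7], [0, -0.02, 1.8, 0.7], [0, -0.02, 2.15, 0.7], [0, -0.02, 2.15, 0.7]]

```text
t: 16.12
eef_pos: [0.5727, 0.121, 0.0892]
ee_rot: [3.138, -0.002, -1.568]
force: [-0.0, -0.2, 0.3]
width: 0.0873
gripper_force: 0.0
```

Emit:
jog_arm:
  deltas:
    - [[0, 0, 0, 0], [0, 0, 0, 0], [0, 0, 0, 0], [0, 0, 0, 0], [0, 0, 0, 0], [0, 0, 0, 0], [0, 0, -0.4, 0], [0, 0, -1.0, 0]]
  grip: 30

```text
t: 17.12
eef_pos: [0.5721, 0.1218, 0.1494]
ee_rot: [3.137, -0.002, -1.568]
force: [0.6, 0.5, -2.8]
width: 0.0516
gripper_force: 24.8
```

Emit:
jog_arm:
  deltas:
    - [[0, 0, -0.8, 0], [0, 0, -1.6, 0], [0, 0, -1.6, 0]]

```text
t: 17.5
eef_pos: [0.5754, 0.123, 0.2505]
ee_rot: [-3.136, 0.003, -1.568]
force: [-0.5, -0.2, -4.1]
width: 0.0518
gripper_force: 24.8
```

```bash
python3 -c "
from h import *
s=arm.get_state();print(s['gripper_force'],s['width'],plan(.423,-.305,.245,np.radians(-3.05)))"
```

```text
24.845698177814484 0.051763395903963824 [  7.126   2.562   0.06  -17.353]
```

Emit:
jog_arm:
  deltas:
    - [[0.5, 0.2, 0, -1.5], [1.3, 0.5, 0, -3.5], [2.2, 0.8, 0, -5.6], [3.1, 1.1, 0, -7.7], [4.0, 1.45, 0, -9.8], [4.9, 1.8, 0, -11.9], [5.8, 2.1, 0, -14], [6.5, 2.35, 0, -15.8]]

```text
t: 18.5
eef_pos: [0.4338, -0.2652, 0.2452]
ee_rot: [-3.141, 0.003, -0.213]
force: [1.4, -0.6, -2.7]
width: 0.052
gripper_force: 24.9
```

Emit:
jog_arm:
  deltas:
    - [[0, 0, 0, -1.5], [0, 0, 0, -1.5], [0, 0, 0, -1.5]]

```text
t: 18.88
eef_pos: [0.4354, -0.2636, 0.2461]
ee_rot: [-3.141, 0.002, -0.09]
force: [0.7, 1.2, -2.8]
width: 0.0518
gripper_force: 25.0
```

```bash
python3 -c "
from h import *
print(plan(.423,-.305,.079,np.radians(-3.05)))"
```

```text
[-0.14   0.708  2.784 -0.418]
```

Emit:
jog_arm:
  deltas:
    - [[-0.1, 0.4, 0, -0.4], [-0.14, 0.71, 0, -0.4], [-0.14, 0.71, 0.8, -0.4], [-0.14, 0.71, 1.6, -0.4], [-0.14, 0.71, 2.2, -0.4], [-0.14, 0.71, 2.6, -0.4], [-0.14, 0.71, 2.76, -0.4], [-0.14, 0.71, 2.76, -0.4]]

```text
t: 19.88
eef_pos: [0.4243, -0.3054, 0.0816]
ee_rot: [3.141, -0.0, -0.052]
force: [1.0, 0.6, -2.7]
width: 0.0518
gripper_force: 25.0
```

Emit:
jog_arm:
  deltas:
    - [[0, 0, 0.02, 0], [0, 0, 0.02, 0]]

```text
t: 20.12
eef_pos: [0.4242, -0.3058, 0.0806]
ee_rot: [3.141, -0.001, -0.052]
force: [-0.9, 0.7, -1.2]
width: 0.0518
gripper_force: 25.0
```

Emit:
jog_arm:
  deltas:
    - [[0, 0, 0, 0], [0, 0, 0, 0], [0, 0, 0, 0], [0, 0, 0, 0], [0, 0, -0.8, 0], [0, 0, -1.6, 0], [0, 0, -2.4, 0], [0, 0, -2.4, 0]]
  grip: 87

```text
t: 21.12
eef_pos: [0.4257, -0.3068, 0.2284]
ee_rot: [3.139, -0.007, -0.052]
force: [0.2, 0.2, -1.0]
width: 0.0868
gripper_force: 0.0
```

Emit:
jog_arm:
  deltas:
    - [[0, -0.8, 0, 2], [0, -1.6, 0, 4], [0, -2.4, 0, 6], [0, -3.2, 0, 8], [0, -4, 0, 10], [0, -4, 0, 12], [0, -4, 0, 14], [0, -4, 0, 16]]

```text
t: 22.12
eef_pos: [0.4358, -0.0659, 0.2234]
ee_rot: [3.14, 0.0, -1.454]
force: [-0.5, -0.5, 0.0]
width: 0.0873
gripper_force: 0.0
```

Run:
```python
from h import *
f=grab_frame("top"); cv2.imwrite("pics/top1.png",f["img"][:,:,::-1])
m=mask(f,(3,150,120),(20,255,255),(260,140,325,185)); r,b=rect(f,big(m),.026); print("insert",r)
for n,lo,hi,roi in [("red",(172,140,60),(180,255,255),(195,175,255,240)),("red0",(0,140,60),(4,255,255),(195,175,255,240)),("blue",(105,110,60),(125,255,255),(240,175,300,240)),("yel",(20,110,60),(35,255,255),(280,175,345,240))]:
    try:
        c=big(mask(f,lo,hi,roi)); (u,v),rr=cv2.minEnclosingCircle(c); e=cv2.fitEllipse(c); print(n,u,v,rr,e[1],ray(f,*e[0],.015).round(4))
    except Exception as x: print(n,x)
print(plan(.6677,.0084,.2,np.radians(-86)))
```

```text
insert ((667.4636840820312, 8.337596893310547), (49.09136199951172, 87.92579650878906), 4.039953231811523)
red max() iterable argument is empty
red0 230.5045166015625 211.23362731933594 18.940353393554688 (36.711421966552734, 37.14753341674805) [0.5735 0.1258 0.015 ]
blue 271.4830627441406 211.55084228515625 19.044048309326172 (36.74892044067383, 37.30019760131836) [0.5725 0.0457 0.015 ]
yel 312.058837890625 212.0 18.91795539855957 (29.233613967895508, 36.83815383911133) [ 0.5777 -0.0299  0.015 ]
[-0.817 -3.978  0.385  0.435]
```

View pics/top1.png

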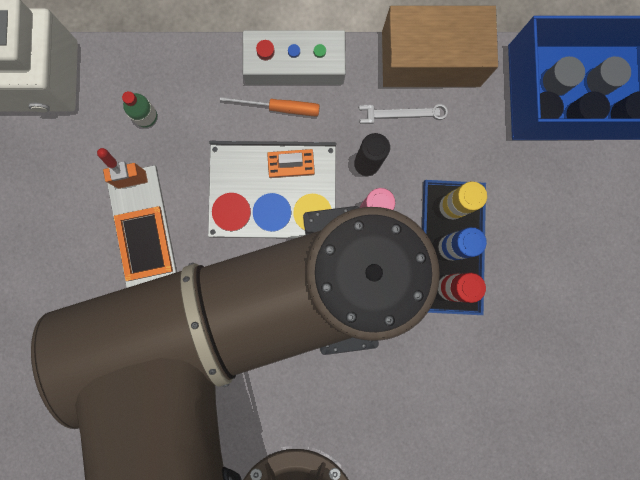

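All three canisters stand upright in the tray, with lids at (472,197), (470,242) and (468,288). The pads are clear and the insert is unmoved at (291,162). Next, the insert.

Emit:
jog_arm:
  deltas:
    - [[-0.2, -0.9, 0, 0.4], [-0.4, -1.9, 0, 0.4], [-0.6, -2.9, 0, 0.4], [-0.8, -3.9, 0, 0.4], [-0.82, -3.98, 0, 0.4], [-0.82, -3.98, 0, 0.4]]
  grip: 60
  squeeze: 40

```text
t: 22.92
eef_pos: [0.6669, 0.0117, 0.2224]
ee_rot: [3.139, -0.0, -1.482]
force: [-0.4, 0.0, 0.6]
width: 0.0599
gripper_force: 0.0
```

```bash
python3 -c "
from h import *
print(plan(.6675,.0083,.036,np.radians(-86)))"
```

```text
[ 0.057 -0.014  3.107  0.22 ]
```

Emit:
jog_arm:
  deltas:
    - [[0.06, 0, 0.7, 0.22], [0.06, 0, 1.5, 0.22], [0.06, 0, 2.2, 0.22], [0.06, 0, 2.7, 0.22], [0.06, 0, 3.0, 0.22], [0.06, 0, 3.07, 0.22], [0.06, 0, 3.07, 0.22], [0.06, 0, 3.07, 0.22]]

```text
t: 23.92
eef_pos: [0.6684, 0.0083, 0.0414]
ee_rot: [-3.139, 0.0, -1.502]
force: [0.0, 0.2, 0.3]
width: 0.0601
gripper_force: 0.0
```

Emit:
jog_arm:
  deltas:
    - [[0, 0, 0, 0], [0, 0, 0, 0], [0, 0, 0, 0], [0, 0, 0, 0], [0, 0, 0, 0], [0, 0, 0, 0], [0, 0, 0, 0], [0, 0, 0, 0]]
  grip: 5

```text
t: 24.92
eef_pos: [0.6677, 0.0082, 0.04]
ee_rot: [-3.141, -0.0, -1.503]
force: [1.2, 0.1, -1.2]
width: 0.0177
gripper_force: 40.0
```

Emit:
jog_arm:
  deltas:
    - [[0, 0, -0.2, 0], [0, 0, -0.7, 0], [0, 0, -1.5, 0], [0, 0, -2.3, 0], [0, 0, -3.1, 0], [0, 0, -3.1, 0]]

```text
t: 25.68
eef_pos: [0.6695, 0.0083, 0.2317]
ee_rot: [-3.133, 0.001, -1.502]
force: [0.5, 0.2, -3.6]
width: 0.0179
gripper_force: 40.0
```

```bash
python3 -c "
from h import *
print(plan(.511,.2942,.226,np.radians(11.86)), arm.get_state()['gripper_force'])"
```

```text
[-4.934  2.31   0.08  16.412] 39.9991375207901
```

Emit:
jog_arm:
  deltas:
    - [[-0.4, 0.2, 0, 1.5], [-1.1, 0.5, 0, 3.5], [-1.8, 0.85, 0, 5.6], [-2.5, 1.2, 0, 7.7], [-3.2, 1.5, 0, 9.8], [-3.9, 1.8, 0, 11.9], [-4.6, 2.1, 0, 14], [-4.93, 2.31, 0, 15.6]]

```text
t: 26.68
eef_pos: [0.5073, 0.2952, 0.2249]
ee_rot: [-3.141, -0.002, -2.868]
force: [0.3, -0.4, -3.6]
width: 0.018
gripper_force: 40.0
```

Emit:
jog_arm:
  deltas:
    - [[0, 0, 0.2, 0.8], [0, 0, 0.5, 0.8], [0, 0, 0.5, 0.8], [0, 0, 0.5, 0.8]]

```text
t: 27.18
eef_pos: [0.5092, 0.2937, 0.1962]
ee_rot: [-3.141, -0.0, -2.934]
force: [0.2, 0.0, -3.2]
width: 0.0178
gripper_force: 40.0
```

Run:
```python
from h import *
print(plan(.511,.2942,.044,np.radians(11.86)), arm.get_state()['gripper_force'])
f=grab_frame("scene"); cv2.imwrite("pics/s2.png",cv2.resize(f["img"][140:400,340:640],None,fx=2,fy=2)[:,:,::-1])
```

```text
[-0.032  0.003  2.537  0.008] 39.99918580055237
```

View pics/s2.png

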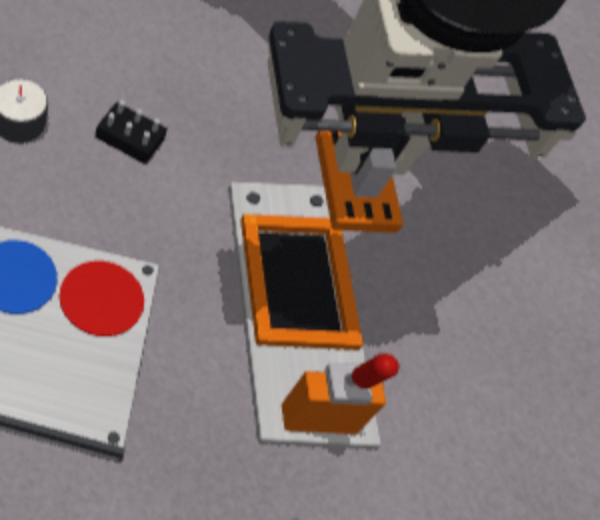

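The insert hangs level at crop (365,180), aligned with the pocket at (305,280) below it.

Emit:
jog_arm:
  deltas:
    - [[-0.03, 0, 0.6, 0], [-0.03, 0, 1.3, 0], [-0.03, 0, 1.9, 0], [-0.03, 0, 2.3, 0], [-0.03, 0, 2.45, 0], [-0.03, 0, 2.54, 0], [-0.03, 0, 2.54, 0], [-0.03, 0, 2.54, 0]]

```text
t: 28.22
eef_pos: [0.5114, 0.2947, 0.0446]
ee_rot: [3.141, 0.001, -2.934]
force: [0.4, -1.0, -3.6]
width: 0.018
gripper_force: 40.0
```

Emit:
jog_arm:
  deltas:
    - [[0, 0, 0.04, 0], [0, 0, 0.06, 0], [0, 0, 0.06, 0]]

```text
t: 28.6
eef_pos: [0.5109, 0.2943, 0.04]
ee_rot: [-3.142, -0.0, -2.934]
force: [-0.1, -0.3, -3.8]
width: 0.0179
gripper_force: 40.0
```

Emit:
jog_arm:
  deltas:
    - [[0, 0, 0.02, 0], [0, 0, 0.03, 0], [0, 0, 0.03, 0]]

```text
t: 28.98
eef_pos: [0.5109, 0.2942, 0.0399]
ee_rot: [3.142, 0.001, -2.933]
force: [-7.0, -2.6, 13.1]
width: 0.0178
gripper_force: 40.0
```

Emit:
jog_arm:
  deltas:
    - [[0, 0, 0, 0], [0, 0, 0, 0], [0, 0, 0, 0], [0, 0, 0, 0], [0, 0, -0.8, 0], [0, 0, -1.6, 0], [0, 0, -2.4, 0], [0, 0, -3.1, 0]]
  grip: 60

```text
t: 29.98
eef_pos: [0.511, 0.2942, 0.2262]
ee_rot: [3.141, 0.001, -2.934]
force: [0.7, 0.8, -0.8]
width: 0.0603
gripper_force: 0.0
```

Run:
```python
from h import *
f=grab_frame("scene"); cv2.imwrite("pics/s3.png",cv2.resize(f["img"][140:400,340:640],None,fx=2,fy=2)[:,:,::-1])
print(plan(.583,-.313,.226,np.radians(-3.05)))
```

```text
[  0.964 -10.163   0.063   3.001]
```

View pics/s3.png

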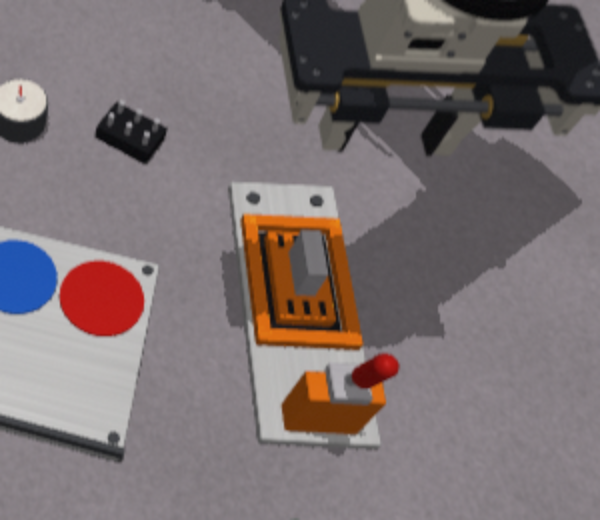

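The insert lies flat in the pocket with an even black gap around it, at crop (305,280). Now the canisters go back, yellow first.

Emit:
jog_arm:
  deltas:
    - [[0.1, -0.9, 0, 0.5], [0.2, -1.9, 0, 1], [0.3, -2.9, 0, 1.5], [0.4, -3.9, 0, 2], [0.5, -4.9, 0, 2.5], [0.6, -5.9, 0, 3], [0.7, -6.9, 0, 3], [0.8, -7.9, 0, 3]]
  grip: 87

```text
t: 31.02
eef_pos: [0.5616, -0.1815, 0.2241]
ee_rot: [3.142, 0.0, 3.088]
force: [1.2, 0.4, -0.0]
width: 0.0868
gripper_force: 0.0
```

Run:
```python
from h import *
f=grab_frame("scene"); 
print(plan(.5846,-.3132,.226,np.radians(-3.05)),plan(.5846,-.3132,.081,np.radians(-3.05)))
```

```text
[-0.501 -2.076 -0.036 -0.038] [-0.503 -2.072  2.38  -0.038]
```

Emit:
jog_arm:
  deltas:
    - [[-0.2, -0.9, 0, 0], [-0.4, -1.7, 0, 0], [-0.5, -2.07, 0, 0], [-0.5, -2.07, 0.5, 0], [-0.5, -2.07, 1.3, 0], [-0.5, -2.07, 2, 0], [-0.5, -2.07, 2.35, 0], [-0.5, -2.07, 2.35, 0]]
  squeeze: 25

```text
t: 32.08
eef_pos: [0.5837, -0.3043, 0.0811]
ee_rot: [3.141, -0.004, 3.088]
force: [0.5, -0.1, 0.5]
width: 0.0869
gripper_force: 0.0
```

Emit:
jog_arm:
  deltas:
    - [[0, 0, 0, 0], [0, 0, 0, 0], [0, 0, 0, 0], [0, 0, 0, 0], [0, 0, 0, 0], [0, 0, 0, 0]]
  grip: 30

```text
t: 32.83
eef_pos: [0.5853, -0.3056, 0.0838]
ee_rot: [-3.141, 0.001, 3.088]
force: [-0.3, -2.8, 4.2]
width: 0.0532
gripper_force: 24.1
```

Emit:
jog_arm:
  deltas:
    - [[0, 0, -0.3, 0], [0, 0, -1, 0], [0, 0, -1.8, 0], [0, 0, -2.6, 0], [0, 0, -2.8, 0], [0, 0, -2.8, 0]]

```text
t: 33.58
eef_pos: [0.5848, -0.3046, 0.2516]
ee_rot: [3.141, 0.001, 3.087]
force: [-0.2, 0.5, -3.6]
width: 0.0514
gripper_force: 24.9
```

Run:
```python
from h import *
f=grab_frame("top")
m=mask(f,(20,110,60),(35,255,255),(280,175,345,240)); c=big(m);e=cv2.fitEllipse(c); print(e,cv2.contourArea(c),ray(f,*e[0],.015).round(4))
print(plan(.5716,-.0343,.245,-np.pi/2))
```

```text
((312.0528869628906, 212.1991424560547), (36.69028091430664, 37.135108947753906), 5.5337114334106445) 1068.5 [ 0.5713 -0.034   0.015 ]
[ 0.454  4.484  0.091 17.377]
```

Emit:
jog_arm:
  deltas:
    - [[0.05, 0.4, 0, -1.5], [0.1, 1.0, 0, -3.5], [0.15, 1.6, 0, -5.6], [0.2, 2.2, 0, -7.7], [0.25, 2.8, 0, -9.8], [0.3, 3.4, 0, -11.9], [0.4, 4.0, 0, -14], [0.45, 4.48, 0, -16]]

```text
t: 34.62
eef_pos: [0.571, -0.0339, 0.2488]
ee_rot: [3.138, -0.001, -1.793]
force: [0.4, -1.0, -2.2]
width: 0.0516
gripper_force: 24.9
```

Emit:
jog_arm:
  deltas:
    - [[0, 0, 0, -2], [0, 0, 0, -2.6], [0, 0, 0, -2.6], [0, 0, 0, -2.6]]

```text
t: 35.12
eef_pos: [0.5719, -0.0353, 0.25]
ee_rot: [3.14, -0.0, -1.574]
force: [-0.2, 0.2, -3.2]
width: 0.0516
gripper_force: 24.9
```

Run:
```python
from h import *
print(plan(.5713,-.034,.095,-np.pi/2))
f=grab_frame("scene"); cv2.imwrite("pics/s4.png",f["img"][:,:,::-1])
```

```text
[-0.023  0.005  2.583 -0.038]
```

View pics/s4.png

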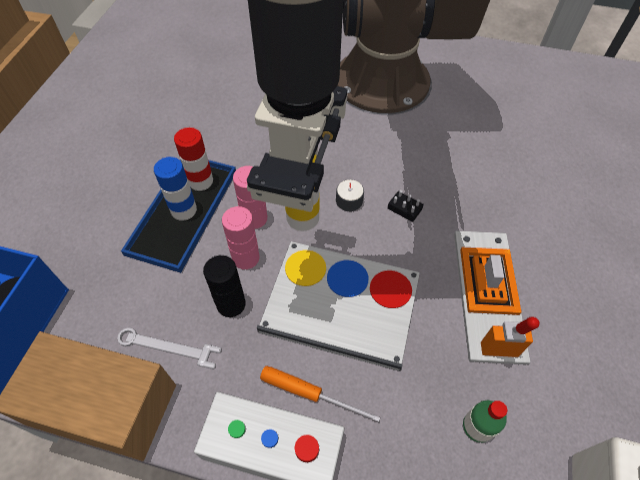

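The yellow canister hangs upright at (303,210) on its way down to the yellow pad at (306,268). Red and blue still stand in the tray at (190,150) and (173,185).

Emit:
jog_arm:
  deltas:
    - [[-0.02, 0, 0.6, 0], [-0.02, 0, 1.3, 0], [-0.02, 0, 1.9, 0], [-0.02, 0, 2.3, 0], [-0.02, 0, 2.5, 0], [-0.02, 0, 2.58, 0], [-0.02, 0, 2.58, 0], [-0.02, 0, 2.58, 0]]

```text
t: 36.17
eef_pos: [0.5731, -0.0339, 0.0974]
ee_rot: [-3.14, 0.0, -1.573]
force: [-0.2, 0.0, -3.3]
width: 0.0516
gripper_force: 24.9
```

Emit:
jog_arm:
  deltas:
    - [[0, 0, 0.03, 0], [0, 0, 0.03, 0]]

```text
t: 36.42
eef_pos: [0.5725, -0.034, 0.0948]
ee_rot: [-3.141, 0.0, -1.573]
force: [-0.4, 0.8, -3.1]
width: 0.0516
gripper_force: 24.9
```

Emit:
jog_arm:
  deltas:
    - [[0, 0, 0.03, 0], [0, 0, 0.04, 0], [0, 0, 0.04, 0]]

```text
t: 36.8
eef_pos: [0.5731, -0.034, 0.0939]
ee_rot: [-3.14, -0.0, -1.572]
force: [-5.5, 1.6, 10.5]
width: 0.0515
gripper_force: 25.0
```

Emit:
jog_arm:
  deltas:
    - [[0, 0, 0, 0], [0, 0, 0, 0], [0, 0, 0, 0], [0, 0, 0, 0], [0, 0, -0.8, 0], [0, 0, -1.6, 0], [0, 0, -2.2, 0], [0, 0, -2.2, 0]]
  grip: 87

```text
t: 37.8
eef_pos: [0.5742, -0.0339, 0.2276]
ee_rot: [-3.136, 0.001, -1.572]
force: [-0.7, 0.7, -1.0]
width: 0.0866
gripper_force: 0.0
```

Run:
```python
from h import *
print(plan(.5027,-.3095,.226,np.radians(-3.05)))
```

```text
[ 4.5950e+00  1.1850e+00  1.5000e-02 -1.7407e+01]
```

Next, blue: turn −17.4 (final yaw −3°).

Emit:
jog_arm:
  deltas:
    - [[0.6, 0.15, 0, -2.1], [1.2, 0.3, 0, -4.2], [1.8, 0.45, 0, -6.3], [2.4, 0.6, 0, -8.4], [3.0, 0.75, 0, -10.5], [3.6, 0.9, 0, -12.6], [4.2, 1.05, 0, -14.7], [4.6, 1.18, 0, -16.8]]

```text
t: 38.8
eef_pos: [0.5003, -0.3112, 0.2229]
ee_rot: [-3.141, 0.002, -0.101]
force: [0.4, -1.1, -0.6]
width: 0.0868
gripper_force: 0.0
```

Emit:
jog_arm:
  deltas:
    - [[0, 0, 0, -0.6], [0, 0, 0, -0.6], [0, 0, 0, -0.6]]

```text
t: 39.17
eef_pos: [0.5011, -0.3096, 0.2236]
ee_rot: [-3.141, 0.001, -0.055]
force: [0.2, 0.1, 0.7]
width: 0.0867
gripper_force: 0.0
```

Run:
```python
from h import *
print(plan(.5027,-.3095,.081,np.radians(-3.05)))
```

```text
[ 0.029 -0.003  2.377 -0.022]
```

Emit:
jog_arm:
  deltas:
    - [[0.02, 0, 0.7, 0], [0.02, 0, 1.4, 0], [0.02, 0, 2, 0], [0.02, 0, 2.33, 0], [0.02, 0, 2.33, 0], [0.02, 0, 2.33, 0]]

```text
t: 39.92
eef_pos: [0.5031, -0.31, 0.0853]
ee_rot: [3.141, -0.001, -0.054]
force: [0.8, -0.2, -0.1]
width: 0.087
gripper_force: 0.0
```

Emit:
jog_arm:
  deltas:
    - [[0, 0, 0, 0], [0, 0, 0, 0], [0, 0, 0, 0], [0, 0, 0, 0], [0, 0, 0, 0], [0, 0, 0, 0]]
  grip: 30

```text
t: 40.67
eef_pos: [0.5025, -0.31, 0.0845]
ee_rot: [3.142, -0.0, -0.054]
force: [-0.9, 0.2, 1.1]
width: 0.0518
gripper_force: 24.9
```

Emit:
jog_arm:
  deltas:
    - [[0, 0, -0.3, 0], [0, 0, -1, 0], [0, 0, -1.8, 0], [0, 0, -2.6, 0], [0, 0, -2.8, 0], [0, 0, -2.8, 0]]

```text
t: 41.42
eef_pos: [0.5022, -0.3097, 0.2519]
ee_rot: [-3.141, -0.0, -0.054]
force: [-0.5, 0.6, -4.9]
width: 0.0517
gripper_force: 24.9
```

Run:
```python
from h import *
print(plan(.5725,.0457,.25,-np.pi/2))
```

```text
[ 0.848 -5.978  0.037 17.377]
```

Emit:
jog_arm:
  deltas:
    - [[0.05, -0.5, 0, 1.5], [0.15, -1.2, 0, 3.5], [0.25, -2.0, 0, 5.6], [0.35, -2.8, 0, 7.7], [0.5, -3.6, 0, 9.8], [0.6, -4.4, 0, 11.9], [0.75, -5.3, 0, 14], [0.85, -5.98, 0, 15.8]]

```text
t: 42.42
eef_pos: [0.5717, 0.0474, 0.2495]
ee_rot: [3.137, -0.0, -1.438]
force: [1.7, 0.7, -2.7]
width: 0.0517
gripper_force: 24.9
```

Emit:
jog_arm:
  deltas:
    - [[0, 0, 0, 1.55], [0, 0, 0, 1.55], [0, 0, 0, 1.55], [0, 0, 0, 1.55]]

```text
t: 42.92
eef_pos: [0.5725, 0.0449, 0.2519]
ee_rot: [3.141, -0.0, -1.567]
force: [0.1, -0.4, -2.6]
width: 0.0514
gripper_force: 25.0
```

Run:
```python
from h import *
print(plan(.5725,.0457,.095,-np.pi/2))
```

```text
[-1.400e-02 -2.000e-03  2.615e+00  3.800e-02]
```

Emit:
jog_arm:
  deltas:
    - [[-0.01, 0, 0.6, 0], [-0.01, 0, 1.3, 0], [-0.01, 0, 1.9, 0], [-0.01, 0, 2.3, 0], [-0.01, 0, 2.55, 0], [-0.01, 0, 2.64, 0], [-0.01, 0, 2.64, 0], [-0.01, 0, 2.64, 0]]

```text
t: 43.92
eef_pos: [0.5733, 0.0463, 0.0948]
ee_rot: [-3.14, 0.001, -1.568]
force: [-0.0, -0.0, -3.5]
width: 0.0516
gripper_force: 25.0
```

Emit:
jog_arm:
  deltas:
    - [[0, 0, 0.02, 0], [0, 0, 0.02, 0]]

```text
t: 44.18
eef_pos: [0.5734, 0.0464, 0.0943]
ee_rot: [-3.14, 0.0, -1.568]
force: [-2.8, 1.0, 5.6]
width: 0.052
gripper_force: 25.0
```

Emit:
jog_arm:
  deltas:
    - [[0, 0, 0, 0], [0, 0, 0, 0], [0, 0, 0, 0], [0, 0, 0, 0], [0, 0, -0.8, 0], [0, 0, -1.6, 0], [0, 0, -2.2, 0], [0, 0, -2.2, 0]]
  grip: 87

```text
t: 45.18
eef_pos: [0.5744, 0.0466, 0.2282]
ee_rot: [-3.136, 0.002, -1.568]
force: [0.4, -0.5, -0.3]
width: 0.0868
gripper_force: 0.0
```

Run:
```python
from h import *
print(plan(.4243,-.3058,.226,np.radians(-3.05)))
```

```text
[ 5.8650e+00  2.5190e+00  1.1000e-02 -1.7356e+01]
```

Emit:
jog_arm:
  deltas:
    - [[0.7, 0.3, 0, -2.1], [1.4, 0.6, 0, -4.2], [2.1, 0.9, 0, -6.3], [2.9, 1.25, 0, -8.4], [3.7, 1.6, 0, -10.5], [4.5, 1.95, 0, -12.6], [5.3, 2.3, 0, -14.7], [5.86, 2.52, 0, -16.8]]

```text
t: 46.18
eef_pos: [0.421, -0.3073, 0.2239]
ee_rot: [-3.141, 0.001, -0.115]
force: [0.9, -0.2, 0.8]
width: 0.087
gripper_force: 0.0
```

Emit:
jog_arm:
  deltas:
    - [[0, 0, 0, -0.6], [0, 0, 0, -0.6], [0, 0, 0, -0.6]]

```text
t: 46.55
eef_pos: [0.4224, -0.3055, 0.2243]
ee_rot: [-3.141, 0.001, -0.069]
force: [-0.6, -0.6, -0.1]
width: 0.0871
gripper_force: 0.0
```

Run:
```python
from h import *
print(plan(.4243,-.3058,.083,np.radians(-3.05)))
```

```text
[ 0.033  0.003  2.355 -0.177]
```

Emit:
jog_arm:
  deltas:
    - [[0.02, 0, 0.7, -0.15], [0.02, 0, 1.4, -0.15], [0.02, 0, 2, -0.15], [0.02, 0, 2.34, -0.15], [0.02, 0, 2.34, -0.15], [0.02, 0, 2.34, -0.15]]

```text
t: 47.3
eef_pos: [0.4245, -0.3059, 0.0852]
ee_rot: [3.141, -0.001, -0.054]
force: [0.6, 0.0, 1.4]
width: 0.087
gripper_force: 0.0
```

Emit:
jog_arm:
  deltas:
    - [[0, 0, 0, 0], [0, 0, 0, 0], [0, 0, 0, 0], [0, 0, 0, 0], [0, 0, 0, 0], [0, 0, 0, 0]]
  grip: 30

```text
t: 48.05
eef_pos: [0.4237, -0.306, 0.0845]
ee_rot: [3.142, -0.0, -0.055]
force: [-0.3, 1.2, 1.9]
width: 0.0516
gripper_force: 25.0
```

Emit:
jog_arm:
  deltas:
    - [[0, 0, -0.3, 0], [0, 0, -1, 0], [0, 0, -1.8, 0], [0, 0, -2.6, 0], [0, 0, -2.8, 0], [0, 0, -2.8, 0]]

```text
t: 48.8
eef_pos: [0.4235, -0.3057, 0.252]
ee_rot: [-3.141, -0.0, -0.055]
force: [0.4, -0.1, -4.6]
width: 0.0517
gripper_force: 25.0
```

Run:
```python
from h import *
print(plan(.5735,.1258,.25,-np.pi/2))
```

```text
[ 2.102 -7.318  0.039 17.371]
```

Emit:
jog_arm:
  deltas:
    - [[0.1, -0.5, 0, 1.5], [0.35, -1.3, 0, 3.5], [0.6, -2.2, 0, 5.6], [0.85, -3.1, 0, 7.7], [1.1, -4.0, 0, 9.8], [1.4, -4.9, 0, 11.9], [1.65, -5.8, 0, 14], [1.9, -6.6, 0, 15.8]]

```text
t: 49.8
eef_pos: [0.5583, 0.0852, 0.2496]
ee_rot: [3.137, -0.001, -1.416]
force: [1.0, -1.1, -4.6]
width: 0.0518
gripper_force: 25.0
```

Run:
```python
from h import *
print(plan(.5735,.1258,.25,-np.pi/2))
```

```text
[-0.63  -0.355 -0.009  1.774]
```

Emit:
jog_arm:
  deltas:
    - [[-0.4, -0.2, 0, 1], [-0.64, -0.35, 0, 1.6], [-0.64, -0.35, 0, 1.6], [-0.64, -0.35, 0, 1.6], [-0.64, -0.35, 0, 1.6]]

```text
t: 50.42
eef_pos: [0.5733, 0.1237, 0.2518]
ee_rot: [3.141, -0.0, -1.55]
force: [0.4, -0.7, -2.5]
width: 0.0514
gripper_force: 25.0
```

Run:
```python
from h import *
print(plan(.5735,.1258,.095,-np.pi/2))
```

```text
[-0.035 -0.007  2.614  0.237]
```

Emit:
jog_arm:
  deltas:
    - [[-0.02, 0, 0.6, 0.2], [-0.02, 0, 1.3, 0.2], [-0.02, 0, 1.9, 0.2], [-0.02, 0, 2.3, 0.2], [-0.02, 0, 2.55, 0.2], [-0.02, 0, 2.64, 0.2], [-0.02, 0, 2.64, 0.2], [-0.02, 0, 2.64, 0.2]]

```text
t: 51.42
eef_pos: [0.5742, 0.1259, 0.0948]
ee_rot: [-3.14, 0.001, -1.567]
force: [1.1, 0.1, -2.9]
width: 0.0515
gripper_force: 25.0
```

Emit:
jog_arm:
  deltas:
    - [[0, 0, 0.02, 0], [0, 0, 0.02, 0]]

```text
t: 51.68
eef_pos: [0.5743, 0.126, 0.0942]
ee_rot: [-3.14, 0.001, -1.567]
force: [-2.8, -0.3, 5.9]
width: 0.0517
gripper_force: 25.0
```

Touching the pad. Release, retreat upward and back off towards the empty tray side.

Emit:
jog_arm:
  deltas:
    - [[0, 0, 0, 0], [0, 0, 0, 0], [0, 0, 0, 0], [0, 0, 0, 0], [0, 0, -0.8, 0], [0, 0, -1.6, 0], [0, 0, -2.2, 0], [0, 0, -2.2, 0]]
  grip: 87

```text
t: 52.68
eef_pos: [0.5753, 0.1263, 0.2282]
ee_rot: [-3.136, 0.002, -1.567]
force: [-0.3, 0.3, -1.1]
width: 0.0873
gripper_force: 0.0
```

Emit:
jog_arm:
  deltas:
    - [[0.9, 0.4, 0, 0], [1.8, 0.8, 0, 0], [2.7, 1.2, 0, 0], [3.6, 1.6, 0, 0], [4.5, 2, 0, 0], [5.4, 2.2, 0, 0], [6, 2.4, 0, 0], [6, 2.4, 0, 0]]

```text
t: 53.68
eef_pos: [0.4295, -0.2366, 0.2238]
ee_rot: [3.14, 0.0, -1.571]
force: [-0.8, 0.5, -0.7]
width: 0.0872
gripper_force: 0.0
```

Run:
```python
from h import *
f=grab_frame("top"); g=grab_frame("scene")
cv2.imwrite("pics/top5.png",cv2.resize(f["img"][130:330,90:360],None,fx=2.4,fy=2.4,interpolation=cv2.INTER_CUBIC)[:,:,::-1])
cv2.imwrite("pics/s5.png",cv2.resize(g["img"][180:400,240:560],None,fx=2.4,fy=2.4)[:,:,::-1])
```

```text
(no output)
```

View pics/top5.png

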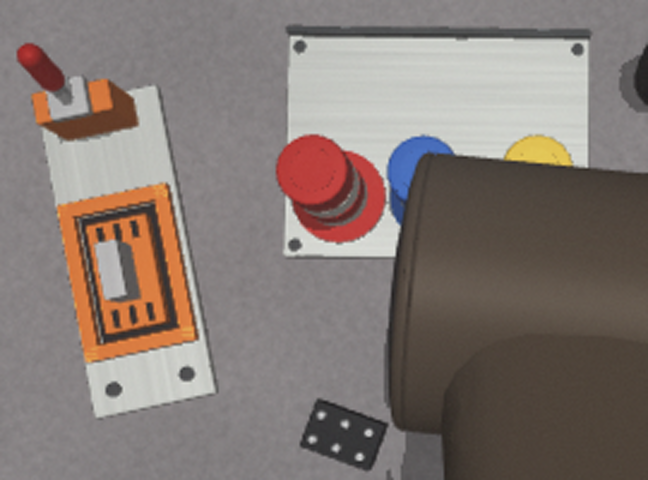

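View pics/s5.png

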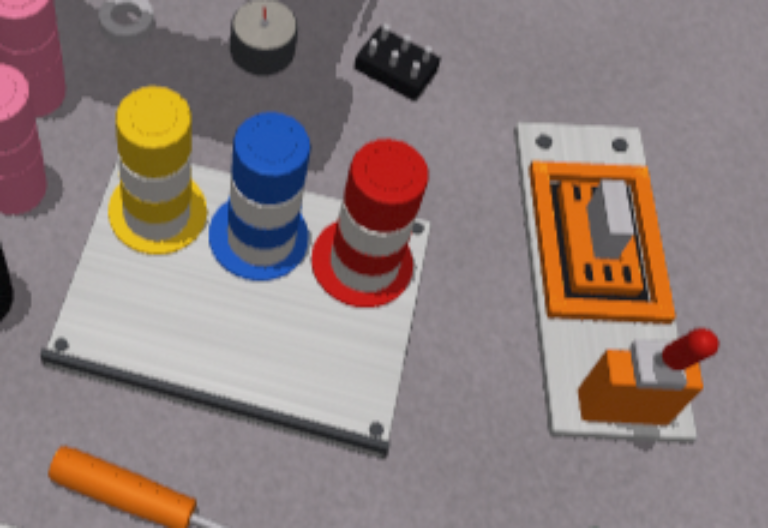

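Yellow (157,210), blue (262,240) and red (363,265) each stand upright with pad showing all round. The insert is flat in the pocket and the gauge is in place.

Emit:
jog_arm:
  deltas:
    - [[0, 0, 0, 0], [0, 0, 0, 0], [0, 0, 0, 0], [0, 0, 0, 0]]

```text
t: 54.28
eef_pos: [0.4311, -0.2345, 0.2248]
ee_rot: [-3.141, -0.0, -1.567]
force: [0.0, 0.6, 0.1]
width: 0.0865
gripper_force: 0.0
```

```bash
python3 -c "
from station import arm
print(arm.job_done())"
```

```text
the job is handed in; nothing more can be done
None
```

I handed the job in at about 54 s: in the last pictures the insert lies flat in the fixture pocket, each canister stands upright on its own colour pad, and the dial gauge was not touched; the hand-in returned no verdict.

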